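# Hold a drawer box to its front for screwing

### The arm

A 6-joint arm with a two-finger parallel gripper is mounted at the origin on the work surface. World frame = base frame: x ahead of the robot, y to its left, z up, the work surface at z = 0. Lengths are in m, angles in rad, forces in N, time in s.
With the tool pointing down it reaches from about 0.375 to 0.9 m from the base axis. Payload 3.1 kg.
Tool frame: the origin (TCP) lies at the very end of the fingers, on their centre line; the grasp point (between the pads) lies 19 mm behind it; z points along the fingers, y is the line along which they close (so a half turn about z gives the same grasp; the last joint's range is limited). The gripper opens to 85 mm and grips with 20 to 120 N. Pads are 22 mm wide; open, the fingers measure 114 mm over their backs; the gripper's body (76 mm by 85 mm) begins 54 mm behind the grasp point. The pads swing forward as they close: fully open they stand 13 mm farther back than shut.
Start: joints at [-1.484, 0.527, 1.433, -0, 1.181, -0.178], TCP at [0.164, -0.603, 0.231] pointing down, gripper open.
Joint ranges: [-3.08, 3.08], [-0.75, 2.2], [0.22, 2.44], [-1.43, 4.57], [0, 2.65], [-2.85, 2.85]. Speed limits (rad/s): [2.79, 2.79, 3.14, 3.14, 3.14, 3.14].

### API

Orientations are given as a unit quaternion [x, y, z, w].
In Python, from station import telemetry, snapshot, ticket gives the robot as it stands.
- The arm moves only by the tool move_arm, never from a script. Its argument "commands" is text: rows parted by semicolons, each of 7 numbers parted by spaces: the shift along the tool's x, y, z in mm, then the turn, a rotation vector about the tool's x, y, z in degrees, then the opening, from -1 (shut) to 1 (fully open). A call has exactly 5 rows; each row is the pose to reach, as a shift and turn from the pose commanded when the call began, along the tool's axes at that moment; what a row does not reach only later rows make up. A row lasts 1/8 s, in which the tool goes at most 62.5 mm and 10.7 degrees, less where a joint would pass 70% of its speed; a pose out of reach is approached as far as the arm can. A call with a gripper value outside its range is refused whole. The fingers move at their own pace and stop on an object; "grip_force" is the grip in N (left out, the last holds). Time passes only in rows, so rows that repeat a pose let the fingers close, or fill a call up. It gives the time, the measured TCP pose, the force, the opening and the grip force at its end, in the units of the state.
- telemetry.sense(): the state, without advancing time (a new reading comes with each control period).
- snapshot(name): name is "scene" or "top" or "wrist"; returns a dict with "image" (480x640x3 uint8, red, green, blue), "fx", "fy", "cx", "cy" (pixels), "pose" (4x4, takes a point from camera to world coordinates). Camera axes: x right, y down, z forward; pixel columns grow to the right and rows downward; lengths in m; the calibration is good to about 2 mm. A picture is of the moment at which its call begins. There is no depth.
- ticket.sign_off(): hands the job in; it is judged then, once.
The state is a dict: "t": time; "q": joint angles; "qd": joint speeds; "tau": joint torques, N m; "tcp_pos": TCP position; "tool_rot": TCP orientation; "force": force on the tool from outside, world axes, zero at the start; "ft_torque": the same for the moment, N m; "finger_gap": opening from 0.0 (shut) to 1.0 (fully open); "gripper_force": force on a finger pad.
Only numpy, scipy, OpenCV 4.12 (cv2) and the standard library are available. Lean on these libraries where they do the work, as an engineer would, in place of code of your own. Each camera call takes 0.05 s, during which the arm holds its last target. There are 200 camera calls.

### The job

First swing the jig's hold-down bar by its red knob over the drawer front until it rests in its catch. Then set the small wooden drawer box flat on the jig board between the two white lines, one end towards the front panel, and push it square and flush against the panel so that the sprung panel gives and its black pointer stands in the green band (about 10 N; never let it reach the red band). Finish while still holding it there with that steady push, so that I can drive the screws; leave the jar, the dish and the screwdriver where they are.

Things in the scene. Friction and masses are not known exactly. Their poses are not given: they have to be found in the camera images.
- jig: Fixed assembly jig: plywood board, x = -130 to 150, y = -110 to 110 mm, 18 mm thick, on the bench; origin on its underside. Its +x is the pressing direction (away from the robot), y to the left, z up; yaw within 0.25 rad. Two thin white lines on the board run along x, inner edges at y = -40 and +40 mm: the lane. All 'jig frame' numbers are in its frame.
- latch_hinge (a point): On the axis of the bar's upright steel hinge post (22 mm across), at the bar's underside: x = 85, y = 85, z = 104 mm in the jig frame. The bar turns about this vertical axis.
- catch (a point): Middle of the mouth of the steel catch, open towards the jig's -x, where the bar's end rests when closed: x = 85, y = -87, z = 109 mm in the jig frame. The catch post is 36 (x) x 20 (y) mm, top at z = 127 mm.
- scale (a point): Middle of the green band of the flat scale on the board behind the panel: x = 113, y = -20, z = 19 mm in the jig frame. Green band x = 108 to 118 mm, red band x = 125 to 139 mm, white between. The far edge of the black pointer (a 12 mm wide tongue on the panel's shoe) reads on it: x = 100 mm at rest, moving in +x with the panel.
- front: Drawer front: brown wooden panel standing upright, 12 mm thick (x), 110 wide (y), 78 high, brass pull on its far side, in a steel shoe that slides on springs along the jig's +x. Origin: centre of the panel's underside, at rest at x = 70, y = 0, z = 20 mm in the jig frame: near face (to press on) at x = 64, top at z = 98 mm.
- front_face (a point): Middle of the panel's near face, 60 mm above the bench; moves with it. At rest x = 64, y = 0 in the jig frame. Pushed along +x it gives with 800 N per m (8 N at 10 mm) plus up to 0.3 N of friction, hard end at 35 mm. The pointer is in the green band at 8 to 18 mm of travel and reaches the red at 25 mm.
- latch (a joint): Angle (rad) of the hold-down bar: 0 = closed, along the jig's -y over the panel, end in the catch (hard end); grows as it swings open towards the jig's -x (the robot), at most 1.5. Steel bar 18 mm wide, 180 mm from hinge axis to end, underside at z = 104, top at 114 mm. Hinge friction 0.12 N m: it stays where it is left.
- latch_knob (a point): Point on the axis of the red knob on the bar, 130 mm from the hinge axis, 132 mm above the bench. The knob is an upright round pin 14 mm in diameter, from the bar's top (z = 114 mm) to z = 150 mm.
- drawer: Loose drawer box of pale wood, open at the top, empty: 130 mm long (x), 60 mm wide (y), 45 mm high, walls and floor 6 mm, about 0.22 kg. Both ends are alike. Origin: centre of the underside; it starts flat on the bench, left of the jig, its long axis within about 0.5 rad of the world x.
- jar: Bystander: blue round jar with black cap, 48 mm in diameter, 58 mm high. Origin: centre of the underside.
- dish: Bystander: steel round dish, 72 mm in diameter, 30 mm high. Origin: centre of the underside.
- driver: Bystander: screwdriver with orange handle lying on the bench right of the jig, 190 mm long along its x. Origin under its middle.
There are look-alikes about, which are no part of the job. Of the things shaped like the drawer, the wood one is meant.

How it is judged:
On the way, in this order (a step that is already met when the one before it is completed fails the run):
1. the hold-down bar is swung closed into its catch (value of joint latch below 0.06 rad), for 0.2 s.
2. the drawer box is held against the panel with the pointer in the green band (value of joint latch below 0.06 rad and x of front in the frame of jig between 0.077 and 0.089 m and contact force between drawer and front between 4.5 and 17 N and contact force between the fingers and drawer above 1 N and contact force between each of the arm, the fingers and front below 0.5 N and y of drawer in the frame of jig between -0.012 and 0.012 m and z of drawer in the frame of jig between 0.013 and 0.023 m and angle between the x axis of drawer and the x axis of jig, either way round below 0.07 rad and angle between drawer's own z axis and vertical below 0.06 rad and linear speed of drawer below 0.02 m/s), for 0.5 s.
At the end, for the whole second after the job is handed in: Bar closed (0.06 rad); box flat on the board (5 mm, 0.06 rad), within 12 mm of the lane's middle and 0.07 rad of square, held by the fingers, still, pressing the panel with 4.5 to 17 N, panel pushed in 7 to 19 mm, the robot not touching the panel (all of step 2); the arm keeps its last pose, push and grip.
It fails at once if the pointer reaches the red band (panel pushed in more than 25 mm) (x of front in the frame of jig above 0.095 m).
It fails at once if a bystander is moved by more than 25 mm (distance of any of jar, dish, driver from where it was at the start of the episode above 0.025 m).
It fails at once if the jar or dish is tipped (angle between any of jar, dish's own z axis and vertical above 0.5 rad).
It also fails if it takes over 72 s, if anything falls off the work surface, if the arm or the gripper's body presses on something with over 40 N, if the wrist force passes 120 N, or if a joint passes its speed limit or range.

## Working session

There is one attempt and no reset: what is moved stays moved. The work goes in short steps, Python scripts to look and compute and a tool call to move; the robot and the scene stay as the last step left them, time stands still between calls to the robot, and variables do not carry over. Pictures are saved under pics/ and viewed, at most 10 in all, crops included, and the job is handed in when it is done.

Besides the shell and the picture viewer there is one more tool, called after ">>>" in YAML: its name, and indented under it one key for each argument. move_arm: Moves the arm, as the interface text tells. Its arguments: {"type":"object","properties":{"commands":{"type":"string"},"grip_force":{"type":"number"}},"required":["commands"]}

```bash
ls; mkdir -p pics
cat > h.py <<'E'
import numpy as np, cv2
from station import telemetry, snapshot
from scipy.spatial.transform import Rotation as R
def save(s,n): cv2.imwrite('pics/'+n+'.png',cv2.cvtColor(s['image'],cv2.COLOR_RGB2BGR))
def ray(s,u,v,z):
    P=np.array(s['pose']); d=P[:3,:3]@np.array([(u-s['cx'])/s['fx'],(v-s['cy'])/s['fy'],1]); o=P[:3,3]
    return o+d*(z-o[2])/d[2]
def proj(s,p):
    P=np.array(s['pose']); c=P[:3,:3].T@(np.array(p)-P[:3,3]); return np.array([s['fx']*c[0]/c[2]+s['cx'],s['fy']*c[1]/c[2]+s['cy']])
E
python3 - <<'E'
from h import *
for n in ['top','scene']:
    s=snapshot(n); save(s,n+'0'); print(n,s['fx'],np.round(s['pose'],3).tolist()); np.save(n+'0.npy',s,allow_pickle=True)
st=telemetry.sense(); print(st)
E
```

```text
pics
top 605.6514106477496 [[-0.002, -0.998, 0.063, 0.426], [-1.0, 0.003, 0.001, 0.001], [-0.001, -0.063, -0.998, 1.573], [0.0, 0.0, 0.0, 1.0]]
scene 530.2805275824983 [[-0.886, 0.33, -0.326, 0.985], [0.464, 0.619, -0.634, 0.876], [-0.007, -0.713, -0.701, 1.048], [0.0, 0.0, 0.0, 1.0]]
{'t': 0.1, 'q': array([-1.48450158e+00,  5.28391869e-01,  1.43380409e+00, -1.76234433e-05,
        1.18142014e+00, -1.78480675e-01]), 'qd': array([-0.00243153, -0.00106962, -0.00163607,  0.00037767, -0.00055789,
       -0.00076447]), 'tau': array([ 3.02915569e-04, -4.43304420e+01, -1.78587019e+01, -1.53758633e-04,
        3.89072535e-03,  8.10548727e-06]), 'tcp_pos': array([ 0.16353481, -0.60253533,  0.2304105 ]), 'tool_rot': array([ 9.91248589e-01,  1.32004589e-01,  3.84767711e-05, -1.01102512e-03]), 'force': array([ 0.00374692, -0.1722303 , -0.41404237]), 'ft_torque': array([ 0.03082438, -0.05523026,  0.00495024]), 'gripper_force': 0.0, 'finger_gap': 1.0017502538730358}
```

View pics/top0.png

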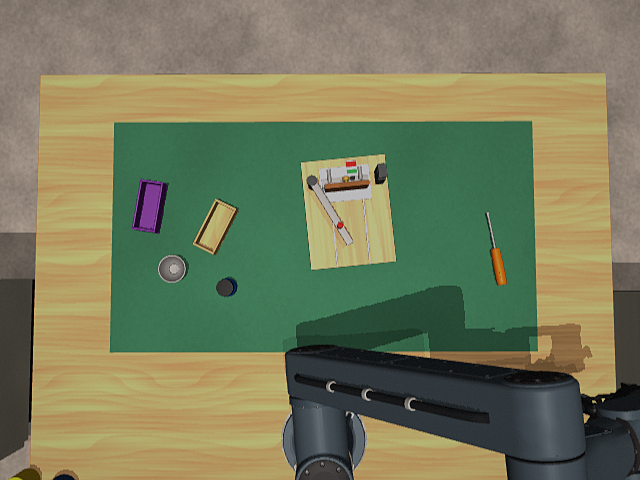

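View pics/scene0.png

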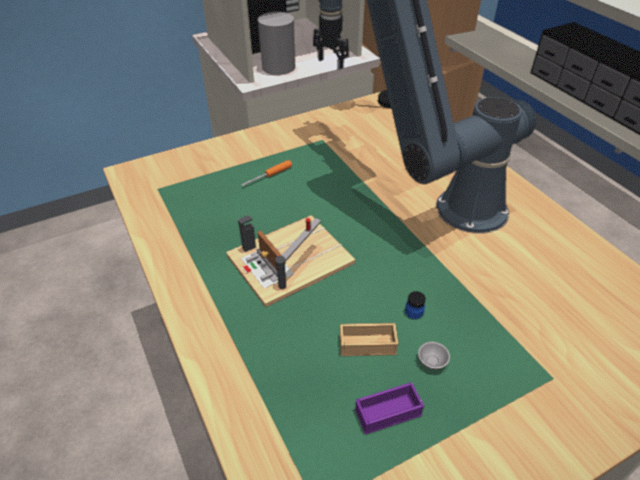

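The top view shows the jig (303–396, 155–270), knob near (340,225), wooden drawer near (215,226), dish (172,268), jar (226,287) and the purple look-alike (150,205). The scene view agrees with this layout.

Run:
```python
from h import *
s=np.load('top0.npy',allow_pickle=True).item(); im=s['image']
hsv=cv2.cvtColor(im,cv2.COLOR_RGB2HSV)
ng=(~cv2.inRange(hsv,(60,60,20),(95,255,255)))&255
ng[:125]=0;ng[340:]=0;ng[:,:118]=0;ng[:,528:]=0
ng=cv2.morphologyEx(ng,cv2.MORPH_OPEN,np.ones((3,3)))
n,l,st,c=cv2.connectedComponentsWithStats(ng)
for i in range(1,n):
    if st[i,4]<80: continue
    cs=cv2.findContours((l==i).astype('uint8'),cv2.RETR_EXTERNAL,cv2.CHAIN_APPROX_NONE)[0][0][:,0]
    z=.018 if st[i,4]>5000 else .04
    p=np.array([ray(s,u+0.,v+0.,z)[:2] for u,v in cs])*1000
    r=cv2.minAreaRect(p.astype('float32'));print(st[i].tolist(),np.round(r[0]),np.round(r[1]),round(r[2],1), np.round(cv2.boxPoints(r)).tolist())
red=cv2.inRange(hsv,(0,170,100),(8,255,255))|cv2.inRange(hsv,(172,170,100),(180,255,255))
n,l,st,c=cv2.connectedComponentsWithStats(red)
for i in range(1,n):
    if st[i,4]>8: print('red',st[i].tolist(),c[i].round(1),ray(s,*c[i],.145).round(4),ray(s,*c[i],.019).round(4))
green=cv2.inRange(hsv,(50,120,120),(90,255,255));
n,l,st,c=cv2.connectedComponentsWithStats(green)
for i in range(1,n):
    if st[i,4]>8: print('grn',st[i].tolist(),c[i].round(1),ray(s,*c[i],.019).round(4))
d=im[185:270,180:250]; j=im[145:280,290:410]
cv2.imwrite('pics/c.png',cv2.cvtColor(np.hstack([cv2.resize(j,None,fx=4,fy=4,interpolation=2),cv2.resize(cv2.copyMakeBorder(d,0,50,0,0,0),None,fx=4,fy=4,interpolation=2)]),4))
```

```text
[301, 154, 95, 116, 9271] [581. -65.] [282. 220.] 5.6 [[430.0, 31.0], [451.0, -188.0], [732.0, -161.0], [710.0, 59.0]]
[132, 179, 36, 54, 1445] [594. 441.] [ 72. 131.] 81.0 [[523.0, 415.0], [653.0, 395.0], [664.0, 466.0], [535.0, 486.0]]
[193, 199, 45, 56, 1381] [540. 273.] [ 68. 132.] 63.2 [[466.0, 272.0], [584.0, 213.0], [614.0, 273.0], [497.0, 333.0]]
[491, 247, 16, 39, 402] [ 438. -443.] [97. 27.] 10.2 [[388.0, -438.0], [393.0, -465.0], [488.0, -448.0], [483.0, -421.0]]
[158, 255, 28, 28, 627] [434. 382.] [69. 68.] 89.9 [[400.0, 348.0], [468.0, 348.0], [468.0, 416.0], [400.0, 417.0]]
[217, 278, 20, 18, 293] [388. 243.] [48. 43.] 89.9 [[367.0, 219.0], [410.0, 219.0], [410.0, 267.0], [367.0, 267.0]]
red [346, 162, 10, 4, 40] [350.5 163.5] [ 0.682  -0.0667  0.145 ] [ 0.7045 -0.0727  0.019 ]
red [337, 223, 6, 5, 24] [339.9 224.8] [ 0.5357 -0.0407  0.145 ] [ 0.5453 -0.0444  0.019 ]
grn [347, 170, 10, 3, 26] [351.  170.8] [ 0.6853 -0.0739  0.019 ]
grn [222, 199, 16, 8, 25] [231.1 202.5] [0.6038 0.236  0.019 ]
grn [218, 207, 24, 47, 112] [229.4 232.9] [0.5253 0.2397 0.019 ]
grn [191, 21
[... 678 characters left out ...]
9 ]
grn [397, 271, 8, 8, 30] [400.9 274.2] [ 0.4183 -0.2     0.019 ]
grn [346, 272, 7, 5, 12] [348.9 273.8] [ 0.4197 -0.067   0.019 ]
grn [415, 272, 4, 4, 10] [416.2 273.3] [ 0.4204 -0.2393  0.019 ]
grn [403, 276, 31, 19, 190] [416.  284.8] [ 0.3912 -0.2383  0.019 ]
grn [234, 316, 7, 9, 24] [237.2 319.6] [0.3038 0.2183 0.019 ]
grn [249, 329, 6, 4, 10] [251.4 330.5] [0.2762 0.182  0.019 ]
grn [277, 329, 10, 18, 46] [281.  337.2] [0.259  0.1065 0.019 ]
grn [245, 332, 4, 4, 9] [246.6 333.7] [0.2682 0.1942 0.019 ]
grn [250, 334, 4, 7, 12] [251.7 336.3] [0.2614 0.1812 0.019 ]
grn [272, 339, 5, 6, 9] [274.  342.2] [0.2465 0.1243 0.019 ]
grn [268, 346, 7, 5, 15] [270.8 348. ] [0.2319 0.1324 0.019 ]
```

View pics/c.png

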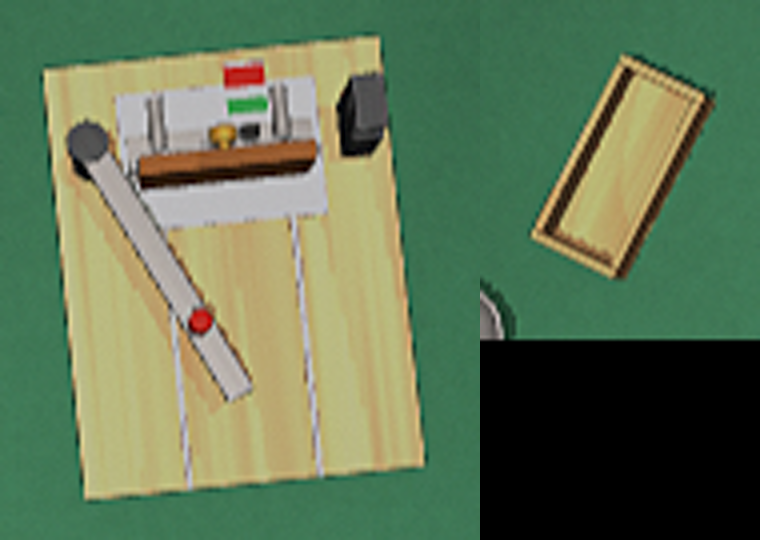

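The crop confirms the board edges, the bar at about 64° open with its knob (200,320 in the crop), and the drawer slanted. The board rectangle measures 282×220, the scale point lands within 1 mm, and the hinge–knob distance is 130.5 mm, so all three match the given sizes. Next I move above the knob.

```bash
cat >> h.py <<'E'
YAW=np.radians(5.6); O=np.array([571.,-66.])
def J(x,y): c,s=np.cos(YAW),np.sin(YAW); return O+np.array([c*x-s*y,s*x+c*y])
def now():
    st=telemetry.sense(); r=R.from_quat(st['tool_rot']); return st,np.array(st['tcp_pos'])*1000,r
def go(*tg):
    "tg: (x,y,z mm,yaw deg) world; prints tool-frame shift and rotvec from current pose"
    st,p,r=now(); M=r.as_matrix(); print('t',st['t'],'p',p.round(1),'yaw',np.degrees(np.arctan2(M[1,0],M[0,0])).round(1),'F',np.round(st['force'],1),'gap',round(st['finger_gap'],3),'gf',round(st['gripper_force'],1))
    for x,y,z,w in tg:
        T=R.from_euler('z',w,degrees=True)*R.from_euler('x',180,degrees=True)
        print((M.T@(np.array([x,y,z])-p)).round(1),(r.inv()*T).as_rotvec(degrees=True).round(1))
E
python3 -c "
from h import *
go((536,-41,200,63.4))"
```

```text
t 0.1 p [ 163.5 -602.5  230.4] yaw 15.2 F [ 0.  -0.2 -0.4] gap 1.002 gf 0.0
[ 506.4 -444.4   31.5] [ -0.1  -0.1 -48.2]
```

>>> move_arm:
  commands: "506 -444 31 0 0 -48 0;506 -444 31 0 0 -48 0;506 -444 31 0 0 -48 0;506 -444 31 0 0 -48 0;506 -444 31 0 0 -48 0"
  grip_force: 30

```text
t: 0.72
tcp_pos: [0.3369, -0.3412, 0.2167]
tool_rot: [0.851, 0.525, 0.0, -0.0]
force: [0.4, -0.8, -0.7]
finger_gap: 0.501
gripper_force: 0.0
```

```bash
python3 -c "
from h import *
go((536,-41,200,63.4))"
```

```text
t 0.725 p [ 336.9 -341.2  216.7] yaw 63.3 F [ 0.4 -0.8 -0.7] gap 0.501 gf 0.0
[357.6  43.2  16.8] [-0.  -0.  -0.1]
```

>>> move_arm:
  commands: "358 43 17 0 0 0 0;358 43 17 0 0 0 0;358 43 17 0 0 0 0;358 43 17 0 0 0 0;358 43 17 0 0 0 0"

```text
t: 1.35
tcp_pos: [0.5101, -0.0814, 0.202]
tool_rot: [0.852, 0.524, -0.0, 0.0]
force: [0.8, -1.0, -0.4]
finger_gap: 0.501
gripper_force: 0.0
```

>>> move_arm:
  commands: "48 6 0 0 0 0 0;48 6 0 0 0 0 0;48 6 0 0 0 0 0;48 6 0 0 0 0 0;48 6 0 0 0 0 0"

```text
t: 1.98
tcp_pos: [0.5358, -0.0443, 0.2022]
tool_rot: [0.852, 0.523, -0.0, -0.0]
force: [-0.4, 0.1, 0.4]
finger_gap: 0.499
gripper_force: 0.0
```

```bash
python3 -c "
from h import *
go((536,-41,200,63.4))
s=snapshot('wrist');save(s,'w1');print(proj(s,[.5357,-.0407,.148]))
np.save('w1.npy',s,allow_pickle=True)
hsv=cv2.cvtColor(s['image'],cv2.COLOR_RGB2HSV)
red=cv2.inRange(hsv,(0,170,80),(8,255,255))|cv2.inRange(hsv,(172,170,80),(180,255,255))
n,l,st,c=cv2.connectedComponentsWithStats(red)
for i in range(1,n):
    if st[i,4]>30: print(st[i],c[i],ray(s,*c[i],.15),ray(s,*c[i],.132))
"
```

```text
t 1.975 p [535.8 -44.3 202.2] yaw 63.1 F [-0.4  0.1  0.4] gap 0.499 gf 0.0
[ 3.1 -1.3  2.2] [-0.   0.  -0.3]
[320.75238235 257.0135804 ]
[511 129  27  35 505] [524.22376238 146.43168317] [ 0.64996885 -0.03397609  0.15      ] [ 0.65736427 -0.03922832  0.132     ]
[307 228  25  40 667] [319.12293853 249.47076462] [ 0.53719755 -0.03591587  0.15      ] [ 0.53420602 -0.04134677  0.132     ]
```

View pics/w1.png

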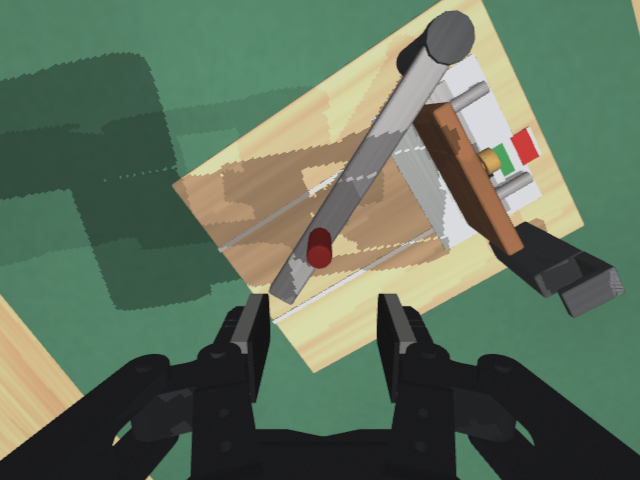

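The wrist view shows the knob at (319,249), centred between the fingers in their closing direction. Its ray meets z=0.132 at (534,-41), which agrees with the top view. I descend and grip.

>>> move_arm:
  commands: "3 -1 50 0 0 0 0;3 -1 80 0 0 0 0;3 -1 80 0 0 0 -1;3 -1 80 0 0 0 -1;3 -1 80 0 0 0 -1"
  grip_force: 25

```text
t: 2.65
tcp_pos: [0.5366, -0.0404, 0.1226]
tool_rot: [0.852, 0.524, -0.0, 0.0]
force: [-0.3, -2.6, -7.0]
finger_gap: 0.154
gripper_force: 24.6
```

```bash
python3 -c "
from h import *
H=J(85,85);print(H)
def k(a): a=np.radians(-84.4-a); return H+130*np.array([np.cos(a),np.sin(a)])
st,p,r=now();r0=p[:2]-H;print(np.hypot(*r0),-84.4-np.degrees(np.arctan2(r0[1],r0[0])))
go(*[(*k(a),p[2],63.2) for a in (64,56,48,40,32,24,16,8,0,-2)])"
```

```text
[647.29978252  26.88887548]
129.56186903371656 64.28832536179021
t 2.65 p [536.6 -40.4 122.6] yaw 63.2 F [-0.3 -2.6 -7. ] gap 0.154 gf 24.6
[-0.7  0.3  0. ] [ 0.  0. -0.]
[-9.1 16.4  0. ] [ 0.  0. -0.]
[-15.2  33.5   0. ] [ 0.  0. -0.]
[-18.8  51.3   0. ] [ 0.  0. -0.]
[-19.9  69.4   0. ] [ 0.  0. -0.]
[-18.5  87.4   0. ] [ 0.  0. -0.]
[-14.6 105.2   0. ] [ 0.  0. -0.]
[ -8.3 122.2   0. ] [ 0.  0. -0.]
[  0.3 138.1   0. ] [ 0.  0. -0.]
[  2.8 141.9   0. ] [ 0.  0. -0.]
```

>>> move_arm:
  commands: "-9 16 0 0 0 0 -1;-15 33 0 0 0 0 -1;-19 51 0 0 0 0 -1;-20 69 0 0 0 0 -1;-19 87 0 0 0 0 -1"

```text
t: 3.28
tcp_pos: [0.6064, -0.0986, 0.1226]
tool_rot: [0.852, 0.524, -0.001, 0.0]
force: [-3.2, -1.6, -3.7]
finger_gap: 0.154
gripper_force: 25.0
```

```bash
python3 -c "
from h import *
H=J(85,85)
def k(a): a=np.radians(-84.4-a); return H+130*np.array([np.cos(a),np.sin(a)])
st,p,r=now()
go(*[(*k(a),p[2],63.2) for a in (24,16,8,4,0,-2)])"
```

```text
t 3.275 p [606.4 -98.6 122.6] yaw 63.2 F [-3.2 -1.6 -3.7] gap 0.154 gf 25.0
[ 1.8 -1.1 -0. ] [ 0.   0.1 -0. ]
[ 5.7 16.6 -0. ] [ 0.   0.1 -0. ]
[12.1 33.6 -0. ] [ 0.   0.1 -0. ]
[16.1 41.7 -0. ] [ 0.   0.1 -0. ]
[20.7 49.6 -0. ] [ 0.   0.1 -0. ]
[23.2 53.3 -0. ] [ 0.   0.1 -0. ]
```

>>> move_arm:
  commands: "4 18 0 0 0 0 -1;11 34 0 0 0 0 -1;15 42 0 0 0 0 -1;20 50 0 0 0 0 -1;20 50 0 0 0 0 -1"

```text
t: 3.9
tcp_pos: [0.6593, -0.1024, 0.1227]
tool_rot: [0.852, 0.524, -0.001, 0.001]
force: [-3.9, -4.5, -0.1]
finger_gap: 0.15
gripper_force: 25.3
```

```bash
python3 -c "
from h import *
H=J(85,85)
def k(a): a=np.radians(-84.4-a); return H+130*np.array([np.cos(a),np.sin(a)])
st,p,r=now()
r0=p[:2]-H;print(np.hypot(*r0),-84.4-np.degrees(np.arctan2(r0[1],r0[0])))
go(*[(*k(a),p[2],63.2) for a in (0,-2)])"
```

```text
129.88400862253152 0.2859649087269531
t 3.9 p [ 659.3 -102.4  122.7] yaw 63.2 F [-3.9 -4.5 -0.1] gap 0.15 gf 25.3
[ 0.2  0.6 -0. ] [-0.   0.2  0. ]
[ 2.7  4.4 -0. ] [-0.   0.2  0. ]
```

>>> move_arm:
  commands: "1 2 0 0 0 0 -1;2 4 0 0 0 0 -1;2 4 0 0 0 0 -1;2 4 0 0 0 0 -1;2 4 0 0 0 0 -1"

```text
t: 4.53
tcp_pos: [0.6594, -0.1024, 0.1226]
tool_rot: [0.852, 0.524, -0.005, -0.002]
force: [-13.0, -3.9, 5.1]
finger_gap: 0.154
gripper_force: 26.1
```

The bar is hard against its end, with 13 N of reaction and no movement. I release it and rise.

>>> move_arm:
  commands: "1 2 0 0 0 0 -0.3;0 1 0 0 0 0 -0.1;0 1 -30 0 0 0 -0.1;0 1 -80 0 0 0 0;0 1 -107 0 0 0 1"

```text
t: 5.15
tcp_pos: [0.6671, -0.1016, 0.2328]
tool_rot: [0.852, 0.524, 0.002, 0.002]
force: [0.2, 0.9, -0.3]
finger_gap: 0.696
gripper_force: 0.0
```

```bash
python3 -c "
from h import *
go((500,235,230,153.4))
s=snapshot('top');hsv=cv2.cvtColor(s['image'],cv2.COLOR_RGB2HSV)
red=cv2.inRange(hsv,(0,170,80),(8,255,255))|cv2.inRange(hsv,(172,170,80),(180,255,255))
n,l,st,c=cv2.connectedComponentsWithStats(red)
for i in range(1,n):
    if st[i,4]>5: print(st[i],c[i],ray(s,*c[i],.145))
print(J(85,-45))"
```

```text
t 5.15 p [ 667.1 -101.6  232.8] yaw 63.2 F [ 0.2  0.9 -0.3] gap 0.696 gf 0.0
[ 225.  -301.     1.2] [  0.4   0.2 -90.2]
[347 162   9   5  34] [351.23529412 163.61764706] [ 0.68169053 -0.06840498  0.145     ]
[ 659.98555949 -102.49068652]
```

>>> move_arm:
  commands: "277 -242 0 0 0 -90 1;277 -242 0 0 0 -90 1;277 -242 0 0 0 -90 1;277 -242 0 0 0 -90 1;277 -242 0 0 0 -90 1"

```text
t: 5.82
tcp_pos: [0.5876, 0.2037, 0.2293]
tool_rot: [0.521, 0.854, 0.001, 0.001]
force: [0.6, 0.1, -0.3]
finger_gap: 0.997
gripper_force: 0.0
```

```bash
python3 -c "
from h import *
go((576,255,230,153.4))"
```

```text
t 5.825 p [587.6 203.7 229.3] yaw 117.2 F [ 0.6  0.1 -0.3] gap 0.997 gf 0.0
[50.9 13.2 -0.7] [  0.1   0.  -36.2]
```

>>> move_arm:
  commands: "51 13 0 0 0 -36 1;51 13 0 0 0 -36 1;51 13 0 0 0 -36 1;51 13 0 0 0 -36 1;51 13 0 0 0 -36 1"

```text
t: 6.45
tcp_pos: [0.5764, 0.2532, 0.2291]
tool_rot: [0.235, 0.972, 0.0, 0.0]
force: [-0.4, 0.5, -0.3]
finger_gap: 1.001
gripper_force: 0.0
```

Run:
```python
from h import *
go((540,273,230,153.4))
s=snapshot('wrist');save(s,'w2');np.save('w2.npy',s,allow_pickle=True)
s2=snapshot('top')['image'][145:280,290:410]
cv2.imwrite('pics/w2t.png',cv2.cvtColor(np.hstack([cv2.resize(s['image'],(480,360)),cv2.resize(s2,(320,360),interpolation=2)]),4))
```

```text
t 6.45 p [576.4 253.2 229.1] yaw 152.9 F [-0.4  0.5 -0.3] gap 1.001 gf 0.0
[41.4  1.  -0.9] [ 0.1  0.  -0.5]
```

View pics/w2t.png

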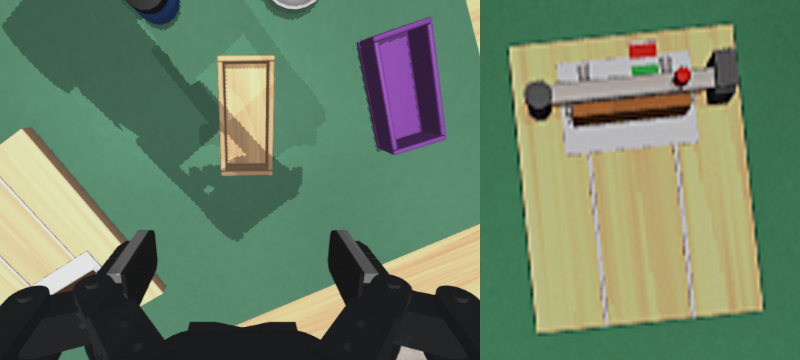

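The wrist view shows the drawer aligned in the image at about (218–275, 55–175), and the top crop shows the bar closed in the catch. Now I measure the drawer's rim.

Run:
```python
from h import *
s=np.load('w2.npy',allow_pickle=True).item();im=s['image'];hsv=cv2.cvtColor(im,cv2.COLOR_RGB2HSV)
m=cv2.inRange(hsv,(5,50,40),(30,255,255));m[:50]=0;m[260:]=0;m[:,:260]=0;m[:,390:]=0
n,l,st,c=cv2.connectedComponentsWithStats(m);i=1+st[1:,4].argmax();print(st[i])
cs=cv2.findContours((l==i).astype('uint8'),0,1)[0][0][:,0]
h=cv2.convexHull(cs)
r=cv2.minAreaRect(h);print(r,cv2.boxPoints(r))
q=cv2.approxPolyDP(h,6,True)[:,0];print(q.tolist())
for z in(.045,.0): 
  p=np.array([ray(s,u+.5,v+.5,z)[:2]*1000 for u,v in h[:,0]],'float32');r=cv2.minAreaRect(p);print(z,r)
for u,v in q: print(ray(s,u,v,.045).round(4))
print(np.round(s['pose'],3))
for y in range(70,240,20):
  xs=np.where(l[y]==i)[0];print(y,xs.min(),xs.max())
```

```text
[  289    73    78   162 11425]
((328.89111328125, 153.51107788085938), (160.3734893798828, 77.05998992919922), 88.9583740234375) [[288.9098   74.03801]
 [365.95703  72.63716]
 [368.87244 232.98415]
 [291.8252  234.385  ]]
[[364, 73], [363, 231], [296, 234], [289, 76]]
0.045 ((541.0072021484375, 276.39166259765625), (59.92333984375, 129.35740661621094), 63.57968521118164)
0.0 ((545.4678955078125, 274.8497619628906), (68.16263580322266, 147.1436767578125), 63.579689025878906)
[0.4953 0.3303 0.045 ]
[0.6097 0.275  0.045 ]
[0.5855 0.2221 0.045 ]
[0.4708 0.2778 0.045 ]
[[ 0.456  0.85   0.264  0.509]
 [ 0.89  -0.436 -0.134  0.288]
 [ 0.001  0.296 -0.955  0.372]
 [ 0.     0.     0.     1.   ]]Traceback (most recent call last):
  File "<stdin>", line 14, in <module>
    return umr_minimum(a, axis, None, out, keepdims, initial, where)
ValueError: zero-size array to reduction operation minimum which has no identity
```

```bash
python3 -c "
from h import *
go((541,276.4,120,153.6),(541,276.4,10,153.6))"
```

```text
t 6.55 p [576.3 253.  229.2] yaw 152.8 F [0.5 0.4 0. ] gap 0.997 gf 0.0
[ 42.1   4.7 109.2] [ 0.   0.  -0.8]
[ 42.2   4.6 219.2] [ 0.   0.  -0.8]
```

>>> move_arm:
  commands: "20 2 50 0 0 -0.8 1;42 4.5 100 0 0 -0.8 1;42 4.5 140 0 0 -0.8 1;42 4.5 140 0 0 -0.8 1;42 4.5 150 0 0 -0.8 1"

```text
t: 7.18
tcp_pos: [0.543, 0.2764, 0.0809]
tool_rot: [0.228, 0.974, 0.001, 0.002]
force: [0.0, -0.4, 0.4]
finger_gap: 1.0
gripper_force: 0.0
```

```bash
python3 -c "
from h import *
go((541,276.4,10,153.6))"
```

```text
t 7.175 p [543.  276.4  80.9] yaw 153.6 F [ 0.  -0.4  0.4] gap 1.0 gf 0.0
[ 2.1 -1.1 70.9] [0.2 0.2 0. ]
```

>>> move_arm:
  commands: "0 0 35 0 0 0 1;0 0 68 0 0 0 1;0 0 69 0 0 0 1;0 0 69 0 0 0 -1;0 0 69 0 0 0 -1"
  grip_force: 60

```text
t: 7.8
tcp_pos: [0.5427, 0.2764, 0.0127]
tool_rot: [0.228, 0.974, 0.001, 0.002]
force: [0.1, 0.5, -1.9]
finger_gap: 0.697
gripper_force: 66.4
```

>>> move_arm:
  commands: "0 0 0 0 0 0 -1;0 0 0 0 0 0 -1;0 0 0 0 0 0 -1;0 0 -20 0 0 0 -1;0 0 -40 0 0 0 -1"

```text
t: 8.43
tcp_pos: [0.5404, 0.2758, 0.0515]
tool_rot: [0.228, 0.974, -0.0, -0.0]
force: [-0.7, -0.0, -2.9]
finger_gap: 0.693
gripper_force: 66.5
```

```bash
python3 -c "
from h import *
s=snapshot('wrist');save(s,'w3')
go((541,276,130,153.6),(*J(-25,0),130,185.6),(*J(-25,0),40,185.6))"
```

```text
t 8.475 p [542.3 276.5  54.3] yaw 153.7 F [ 0.5 -0.2 -0.4] gap 0.69 gf 66.7
[  0.7  -0.8 -75.7] [0.2 0.2 0.1]
[-156.5 -307.3  -76.1] [  0.1   0.3 -31.9]
[-156.2 -307.6   13.9] [  0.1   0.3 -31.9]
```

View pics/w3.png

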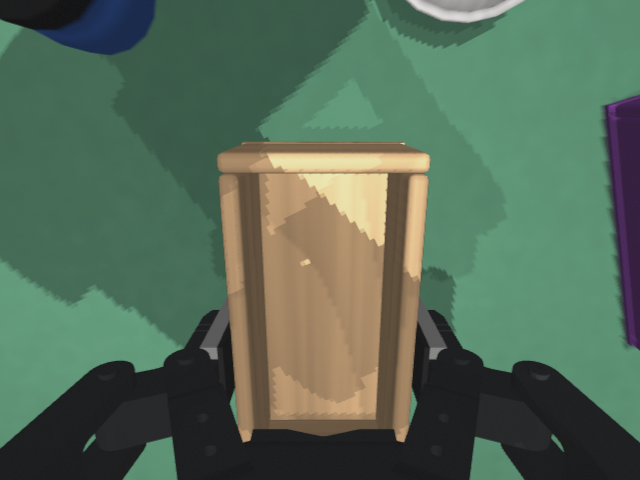

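The drawer is held, centred between the pads and square in the wrist view; its rim spans about 218–430 px. I lift it and carry it to the lane.

>>> move_arm:
  commands: "0 0 -50 0 0 0 -1;-25 -50 -76 0 0 -6 -1;-50 -100 -76 0 0 -14 -1;-75 -150 -76 0 0 -22 -1;-100 -200 -76 0 0 -30 -1"

```text
t: 9.1
tcp_pos: [0.5418, 0.0507, 0.1272]
tool_rot: [-0.035, 0.999, -0.0, 0.001]
force: [1.5, -0.2, -2.4]
finger_gap: 0.693
gripper_force: 66.8
```

```bash
python3 -c "
from h import *
go((*J(-25,0),130,185.6),(*J(-25,0),40,185.6))"
```

```text
t 9.1 p [541.8  50.7 127.2] yaw -176.0 F [ 1.5 -0.2 -2.4] gap 0.693 gf 66.8
[   3.9 -119.1   -2.8] [-0.   0.1 -1.6]
[   4.1 -119.1   87.2] [-0.   0.1 -1.6]
```

>>> move_arm:
  commands: "2 -50 0 0 0 -1.6 -1;4 -90 0 0 0 -1.6 -1;4 -119 10 0 0 -1.6 -1;4 -119 40 0 0 -1.6 -1;4 -119 65 0 0 -1.6 -1"

```text
t: 9.72
tcp_pos: [0.5455, -0.0675, 0.0613]
tool_rot: [-0.045, 0.999, -0.0, 0.001]
force: [0.3, -0.3, -3.0]
finger_gap: 0.693
gripper_force: 67.0
```

Run:
```python
from h import *
go((*J(-25,0),31,185.6))
s=snapshot('wrist');t=snapshot('top')['image'][145:280,290:410]
cv2.imwrite('pics/w4.png',cv2.cvtColor(np.hstack([cv2.resize(s['image'],(480,360)),cv2.resize(t,(320,360),interpolation=2)]),4))
```

```text
t 9.725 p [545.5 -67.5  61.3] yaw -174.8 F [ 0.3 -0.3 -3. ] gap 0.693 gf 67.0
[-0.5 -0.9 30.3] [-0.   0.1 -0.4]
```

View pics/w4.png

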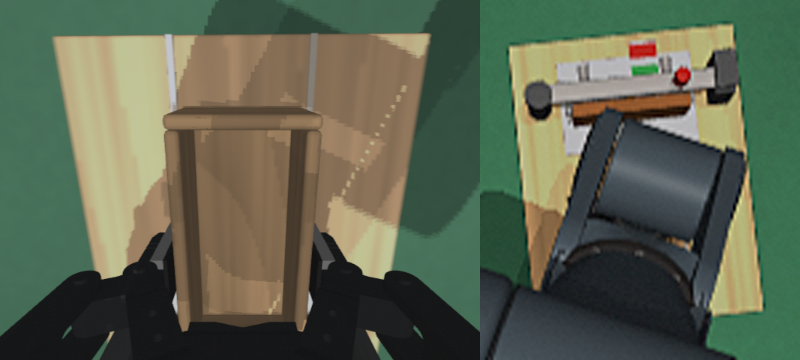

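The wrist view shows the drawer over the lane: lines at 169 and 314 px, box centred at about 242, square. I lower it.

>>> move_arm:
  commands: "0 -1 12 0 0 -0.4 -1;0 -1 22 0 0 -0.4 -1;0 -1 27 0 0 -0.4 -1;0 -1 29 0 0 -0.4 -1;0 -1 29 0 0 -0.4 -1"

```text
t: 10.45
tcp_pos: [0.5456, -0.0677, 0.0323]
tool_rot: [-0.05, 0.999, -0.0, 0.0]
force: [-0.9, 0.3, -3.3]
finger_gap: 0.696
gripper_force: 66.8
```

>>> move_arm:
  commands: "0 0 0.5 0 0 0 -1;0 0 1 0 0 0 -1;0 0 1.4 0 0 0 -1;0 0 1.4 0 0 0 -1;0 0 1.4 0 0 0 -1"

```text
t: 11.08
tcp_pos: [0.5455, -0.0678, 0.0308]
tool_rot: [-0.05, 0.999, -0.0, 0.0]
force: [0.0, -0.2, -3.5]
finger_gap: 0.691
gripper_force: 66.8
```

```bash
python3 -c "
from h import *
go((*J(-1,0),30,185.6),(*J(12,0),30,185.6))"
```

```text
t 11.075 p [545.5 -67.8  30.8] yaw -174.3 F [ 0.  -0.2 -3.5] gap 0.691 gf 66.8
[-24.6  -0.8   0.8] [-0.   0.   0.1]
[-37.6  -0.8   0.8] [-0.   0.   0.1]
```

>>> move_arm:
  commands: "0 0 0.5 0 0 0 -1;-4 -0.5 0.8 0 0 0 -1;-10 -0.8 0.8 0 0 0 -1;-16 -0.8 0.8 0 0 0 -1;-16 -0.8 0.8 0 0 0 -1"

```text
t: 11.7
tcp_pos: [0.562, -0.0669, 0.0306]
tool_rot: [-0.05, 0.999, -0.0, 0.0]
force: [-1.8, 0.3, 5.1]
finger_gap: 0.693
gripper_force: 68.0
```

>>> move_arm:
  commands: "-3 0 -0.3 0 0 0 -1;-6 0 -0.3 0 0 0 -1;-9 0 -0.3 0 0 0 -1;-12 0 -0.3 0 0 0 -1;-12 0 -0.3 0 0 0 -1"

```text
t: 12.32
tcp_pos: [0.5724, -0.0656, 0.0306]
tool_rot: [-0.05, 0.999, 0.0, -0.001]
force: [-6.4, -1.0, 6.4]
finger_gap: 0.693
gripper_force: 68.0
```

```bash
python3 -c "
from h import *
go((*J(11.5,0),30.6,185.6))"
```

```text
t 12.325 p [572.4 -65.6  30.6] yaw -174.3 F [-6.4 -1.   6.4] gap 0.693 gf 68.0
[-10.1  -0.3  -0. ] [ 0.  -0.1  0.1]
```

>>> move_arm:
  commands: "-2 0 -0.3 0 0 0 -1;-4 0 -0.3 0 0 0 -1;-6 0 -0.3 0 0 0 -1;-7 0 -0.3 0 0 0 -1;-7 0 -0.3 0 0 0 -1"

```text
t: 12.95
tcp_pos: [0.5772, -0.0651, 0.0307]
tool_rot: [-0.05, 0.999, 0.001, -0.003]
force: [-10.4, -2.7, 8.4]
finger_gap: 0.695
gripper_force: 68.1
```

Run:
```python
from h import *
go((*J(11.5,0),30.6,185.6))
s=snapshot('wrist');t=snapshot('top');u=snapshot('scene')
a=t['image'][145:220,300:400]; c=proj(u,[*(J(100,0)/1000),.04]).astype(int);print(c)
b=u['image'][c[1]-60:c[1]+60,c[0]-60:c[0]+100]
cv2.imwrite('pics/w5.png',cv2.cvtColor(np.hstack([cv2.resize(a,(400,300),interpolation=2),cv2.resize(b,(400,300),interpolation=2)]),4))
hsv=cv2.cvtColor(t['image'],cv2.COLOR_RGB2HSV)
```

```text
t 12.95 p [577.2 -65.1  30.7] yaw -174.3 F [-10.4  -2.7   8.4] gap 0.695 gf 68.1
[-5.2 -0.3  0.1] [ 0.1 -0.4  0.1]
[259 262]
```

View pics/w5.png

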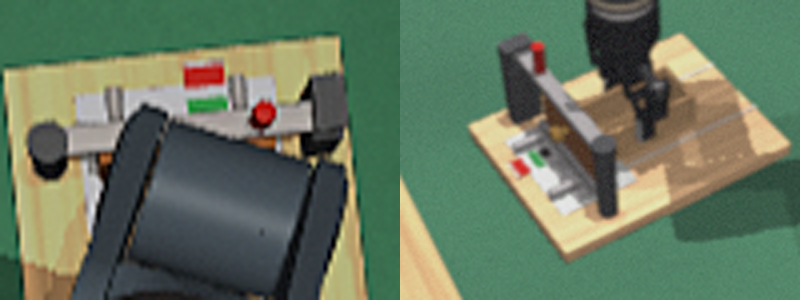

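The crop shows the black pointer at (546,153) just short of the green band at (537,158), with the bar still closed. I push a little more and ease the downward load.

>>> move_arm:
  commands: "-1 0 -0.4 0 0 0 -1;-2 0 -0.4 0 0 0 -1;-3 0 -0.4 0 0 0 -1;-4 0 -0.4 0 0 0 -1;-4 0 -0.4 0 0 0 -1"

```text
t: 13.72
tcp_pos: [0.5796, -0.0648, 0.0308]
tool_rot: [-0.05, 0.999, 0.001, -0.005]
force: [-11.7, -4.6, 8.7]
finger_gap: 0.69
gripper_force: 68.2
```

Run:
```python
from h import *
go((*J(11.5,0),30.6,185.6))
u=snapshot('scene')
# profile along the scale centre line
for y in (-20,-16,-24):
  print(y)
  for x in range(86,142,2):
    v=proj(u,[*(J(x,y)/1000),.019]); px=cv2.getRectSubPix(u['image'],(1,1),tuple(map(float,v)))[0,0]; print((x,*px.tolist()),end=' ')
a=proj(u,[*(J(113,-20)/1000),.019]).astype(int)
cv2.imwrite('pics/w6.png',cv2.cvtColor(cv2.resize(u['image'][a[1]-25:a[1]+25,a[0]-30:a[0]+30],None,fx=10,fy=10,interpolation=0),4))
```

```text
t 13.725 p [579.6 -64.8  30.8] yaw -174.3 F [-11.7  -4.6   8.7] gap 0.69 gf 68.2
[-2.8 -0.4  0.2] [ 0.1 -0.6  0.1]
-20
(86, 90, 89, 90) (88, 98, 97, 98) (90, 112, 111, 112) (92, 116, 113, 113) (94, 107, 105, 104) (96, 87, 88, 84) (98, 66, 63, 63) (100, 59, 55, 57) (102, 57, 53, 57) (104, 57, 66, 58) (106, 57, 92, 64) (108, 58, 125, 72) (110, 63, 148, 79) (112, 72, 160, 88) (114, 100, 168, 112) (116, 151, 187, 155) (118, 200, 212, 200) (120, 224, 225, 223) (122, 225, 208, 206) (124, 220, 167, 164) (126, 216, 112, 109) (128, 213, 73, 69) (130, 211, 51, 47) (132, 210, 49, 46) (134, 210, 68, 63) (136, 211, 104, 98) (138, 210, 152, 140) (140, 213, 182, 158) -16
(86, 89, 85, 88) (88, 101, 98, 98) (90, 115, 111, 111) (92, 122, 119, 120) (94, 116, 113, 114) (96, 105, 103, 104) (98, 94, 90, 92) (100, 94, 89, 91) (102, 97, 92, 94) (104, 97, 97, 94) (106, 86, 112, 90) (108, 75, 132, 85) (110, 64, 149, 82) (112, 66, 156, 86) (114, 90, 164, 105) (116, 141, 183, 149) (118, 189, 206, 191) (120, 218, 215, 211) (122, 223, 198, 196) (124, 218, 152, 150) (126, 215, 101, 98) (128, 214, 66, 63) (130, 212, 50, 46) (132, 209, 48, 45) (134, 209, 68, 63) (136, 211, 109, 101) (138, 213, 154, 141) (140, 215, 183, 161) -24
(86, 89, 87, 87) (88, 95, 92, 95) (90, 109, 105, 108) (92, 112, 109, 110) (94, 104, 100, 101) (96, 79, 77, 77) (98, 57, 55, 57) (100, 41, 40, 43) (102, 42, 41, 43) (104, 46, 56, 48) (106, 52, 89, 60) (108, 57, 122, 69) (110, 59, 146, 77) (112, 71, 160, 90) (114, 108, 171, 119) (116, 157, 190, 160) (118, 205, 218, 208) (120, 222, 225, 222) (122, 225, 212, 210) (124, 219, 165, 163) (126, 216, 111, 108) (128, 213, 68, 65) (130, 210, 45, 43) (132, 210, 50, 47) (134, 209, 70, 65) (136, 207, 113, 106) (138, 211, 162, 149) (140, 215, 193, 171)
```

View pics/w6.png

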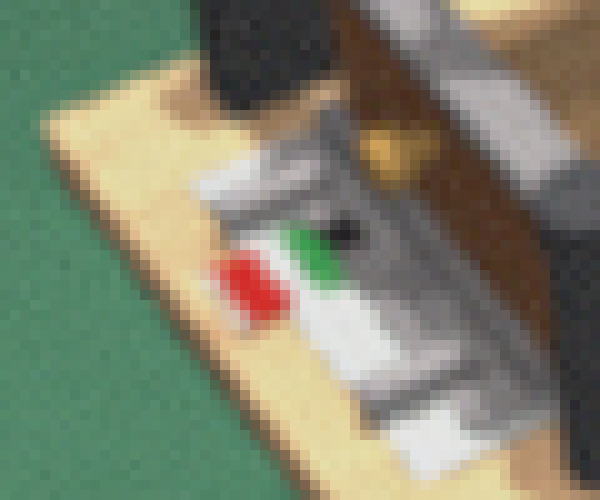

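The crop shows the pointer at (345,230) just entering the green band (315,255), and the image profile puts its edge near x=107 to 109. I add about 3 mm.

>>> move_arm:
  commands: "-1 0 -0.3 0 0 0 -1;-2 0 -0.3 0 0 0 -1;-3.5 0 -0.3 0 0 0 -1;-5 0 -0.3 0 0 0 -1;-5 0 -0.3 0 0 0 -1"

```text
t: 14.4
tcp_pos: [0.5827, -0.0644, 0.031]
tool_rot: [-0.05, 0.999, 0.001, -0.007]
force: [-15.3, -6.0, 11.7]
finger_gap: 0.693
gripper_force: 68.4
```

>>> move_arm:
  commands: "0 0 0 0 0 0 -1;0 0 0 0 0 0 -1;0 0 0 0 0 0 -1;0 0 0 0 0 0 -1;0 0 0 0 0 0 -1"

```text
t: 15.02
tcp_pos: [0.5827, -0.0644, 0.031]
tool_rot: [-0.05, 0.999, 0.001, -0.007]
force: [-15.5, -5.2, 10.5]
finger_gap: 0.69
gripper_force: 68.4
```

Run:
```python
from h import *
go((*J(11.5,0),30.6,185.6))
u=snapshot('scene');w=snapshot('wrist')
for y in (-20,-24):
  print(y)
  for x in range(98,130,2):
    v=proj(u,[*(J(x,y)/1000),.019]); px=cv2.getRectSubPix(u['image'],(1,1),tuple(map(float,v)))[0,0]; print((x,*px.tolist()),end=' ')
a=proj(u,[*(J(113,-20)/1000),.019]).astype(int)
c=cv2.resize(u['image'][a[1]-25:a[1]+25,a[0]-15:a[0]+25],(320,400),interpolation=0)
cv2.imwrite('pics/w7.png',cv2.cvtColor(np.hstack([c,cv2.resize(w['image'],(480,400))]),4))
```

```text
t 15.025 p [582.7 -64.4  31. ] yaw -174.3 F [-15.5  -5.2  10.5] gap 0.69 gf 68.4
[ 0.3 -0.5  0.4] [ 0.1 -0.8  0.1]
-20
(98, 102, 99, 100) (100, 83, 81, 82) (102, 66, 66, 65) (104, 61, 58, 58) (106, 67, 65, 64) (108, 64, 70, 65) (110, 57, 93, 66) (112, 60, 121, 73) (114, 91, 152, 102) (116, 149, 185, 154) (118, 203, 214, 203) (120, 223, 224, 220) (122, 224, 205, 204) (124, 219, 164, 164) (126, 215, 111, 108) (128, 212, 71, 68) -24
(98, 100, 98, 99) (100, 73, 73, 74) (102, 57, 57, 56) (104, 48, 48, 47) (106, 46, 46, 46) (108, 46, 66, 49) (110, 45, 94, 53) (112, 61, 131, 74) (114, 101, 158, 110) (116, 154, 188, 157) (118, 206, 217, 207) (120, 223, 225, 222) (122, 226, 212, 211) (124, 219, 165, 163) (126, 215, 110, 107) (128, 212, 68, 65)
```

View pics/w7.png

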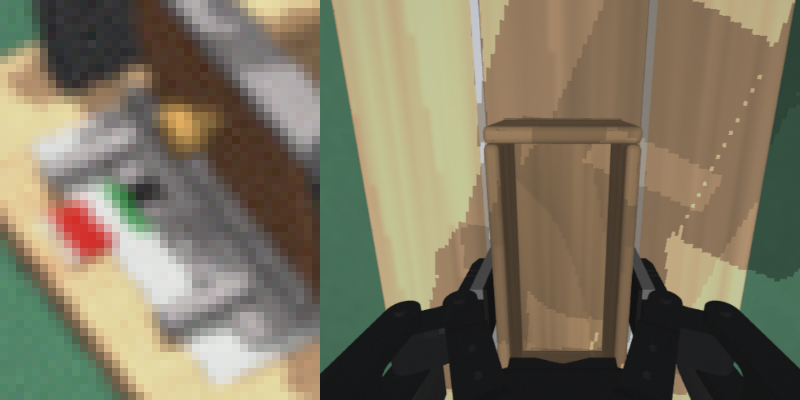

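The pointer at (148,190) in the left crop is well inside the green band, with an estimated travel of 11–13 mm. The wrist view shows the box centred between the lines (478 and 650 px) and square. It is steady, so I hand it in.

```bash
python3 -c "
from station import ticket
print(ticket.sign_off())"
```

```text
the job is handed in; nothing more can be done
None
```

I closed the bar in its catch and handed the job in with the box square in the lane, held with a steady push of roughly 10 N and the pointer in the green band; the sign-off gave no verdict.

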